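Let a brass tube out of the lidded dispenser and ease the lid shut

TASK

On the unpacking bench, press the pad of the tube dispenser's lever all the way down and keep it down so that the lid lifts fully and the brass tube inside rolls out into the catch tray; then ease the lever back up so that the lid closes fully without slamming. Finish clear of everything. Work the dispenser by its lever only: do not touch the lid or the tube, lift nothing, and leave the other things on the bench where they are.

Things in the scene. Friction and masses are not known exactly. Their poses are not given: they have to be found in the camera images.
- dispenser: Fixed grey steel tube dispenser, about 270 mm long (x), 190 mm wide (y), 155 mm high, standing on the bench. Origin on the bench under the middle of the closed hopper; its +x axis points along the chute, away from the lever, z up. The hopper box spans x -72 to +70 mm, y -69 to +69 mm; the open-topped catch tray follows it, x +70 to +186 mm inside, side walls 62 mm high, end wall 75 mm. A floor sloping down 12 degrees towards +x runs through both.
- pad (a point): Middle of the top face of the lever's black press pad, 40 mm (dispenser x) by 60 mm (y), 8 mm thick, at the free end of its single central arm, outside the hopper on its -x side, at dispenser x -228 mm. It moves with the lever: about 181 mm above the bench with the lid shut (tilted 0.22 rad) and about 123 mm with the lever fully down, moving almost straight down. Things beside it stand under 75 mm high.
- lever (a joint): Angle of the lever (rad): 0 at rest with the lid shut, grows as the pad is pressed down, stop at 0.45. The pivot is level across the dispenser (along y) at x -100 mm, 145 mm up; the pad is 130 mm from it. The weight of the lid pushes the lever back up as soon as it is let go; about 4 to 12 N on the pad moves it.
- lid (a joint): Opening angle of the lid (rad): 0 shut, 1.0 fully open with the lever at its stop; geared to the lever, lid = 2.22 x lever. The aluminium lid covers the top of the hopper and its outlet; it is hinged along the hopper's top edge nearest the lever (dispenser x -70 mm, 150 mm up) and its tray-side edge swings up. Let go, it falls shut with a slam (about 5 rad/s); raising the finger under 60 mm/s lets it down softly.
- collar_center (a point): Bystander: centre of an open brass cup, 60 mm across, 55 mm high, standing beside the dispenser.
- tape_center (a point): Bystander: centre of a ring of brown tape lying flat, 96 mm across, 50 mm high, beside the dispenser.
- knife_center (a point): Bystander: middle of a utility knife's handle, about 145 mm long and 20 mm high, lying beside the can.
- carton_center (a point): Bystander: centre of a small closed carton 110 x 75 x 60 mm beside the lever.
- driver_center (a point): Bystander: a screwdriver lying beside the carton, about 25 mm high; the point lies 12 mm above the bench near its middle.
- foam_center (a point): Bystander: centre of a white block 100 x 80 x 35 mm with a round recess, lying on the bench under the lever.
- can_center (a point): Bystander: centre of a small black can, 52 mm across, 70 mm high, standing beside the lever.
- tube: Loose brass tube, 40 mm diameter, 110 mm long, 0.15 to 0.3 kg, lying across the chute; origin at its centre, its y axis along it. At the start it lies hidden behind the closed lid at dispenser x about +51 mm; it rolls out by itself within about 1 s once the lid is well open and comes to rest against the tray's end wall, its centre at dispenser x +165 mm, 40 mm up.

How it is judged:
By the outcome, as a careful person would: the job done as asked, in the order asked, and still so for the second after the job is handed in, with the robot touching nothing.
It also fails if it takes over 35 s, if anything falls off the work surface, if the arm or the gripper's body presses on something with over 40 N, if the wrist force passes 120 N, or if a joint passes its speed limit or range.

ROBOT

A 6-joint arm with a two-finger parallel gripper is mounted at the origin on the work surface. World frame = base frame: x ahead of the robot, y to its left, z up, the work surface at z = 0. Lengths are in m, angles in rad, forces in N, time in s.
With the tool pointing down it reaches from about 0.375 to 0.9 m from the base axis. Payload 3.1 kg.
Tool frame: the origin (TCP) lies between the finger pads; the fingertips stand 19 mm ahead of it and the grasp point (between the pads) is the TCP; z points along the fingers, y is the direction in which the jaws open and shut (so a half turn about z gives the same grasp; the last joint's range is limited). The gripper opens to 87 mm and grips with 3 to 60 N. Pads are 19 mm wide; open, the fingers measure 117 mm over their backs; the gripper's body (75 mm by 190 mm) begins 51 mm behind the grasp point.
Start: joints at [-1.385, 0.527, 1.433, -0, 1.181, -0.178], TCP at [0.223, -0.584, 0.242] pointing down, gripper open.
Joint ranges: [-3.08, 3.08], [-0.75, 2.2], [0.22, 2.44], [-1.43, 4.57], [0, 2.65], [-2.85, 2.85]. Speed limits (rad/s): [2.79, 2.79, 3.14, 3.14, 3.14, 3.14].

INTERFACE

Orientations are given as a unit quaternion [x, y, z, w].
In Python, from rig import robot gives the robot as it stands.
- The arm moves only by the tool apply_moves, never from a script. Its argument "series" is a list of rows, each a list of 7 numbers: the shift along the tool's x, y, z in cm, then the turn, a rotation vector about the tool's x, y, z in degrees, then the opening, from 0 (shut) to 1 (fully open). In form: [[dx, dy, dz, rx, ry, rz, grip], ...]. A call has 1 to 5 rows; each row is the pose to reach, as a shift and turn from the pose commanded when the call began, along the tool's axes at that moment; what a row does not reach only later rows make up. A row lasts 1/12 s, in which the tool goes at most 41.7 mm and 7.16 degrees, less where a joint would pass 70% of its speed; a pose out of reach is approached as far as the arm can. A call with a gripper value outside its range is refused whole. The fingers move at their own pace and stop on an object; "newtons" is the grip in N (left out, the last holds). Time passes only in rows, so rows that repeat a pose let the fingers close. It gives the time, the measured TCP pose, the force and the opening at its end, in the units of the state.
- robot.get_obs(): the state, without advancing time (a new reading comes with each control period).
- robot.camera(name): name is "scene" or "top" or "wrist"; returns the picture (480x640x3 uint8, red, green, blue); there is no depth.
- robot.camera_params(name): a dict with "mtx" (3x3 intrinsics, pixels), "origin" and "rotation" of the camera in the world. Camera axes: x right, y down, z forward; pixel columns grow to the right and rows downward; lengths in m; the calibration is good to about 2 mm. A picture is of the moment at which its call begins: read the wrist's pose just before it. camera_params takes no time and is no camera call; for the wrist camera it gives the pose at the moment of the call.
- robot.hand_in(): hands the job in, once; it reports no verdict.
The state is a dict: "time": time; "q": joint angles; "joint_velocities": joint speeds; "joint_torque": joint torques, N m; "position": TCP position; "tool_rot": TCP orientation; "ft_force": force on the tool from outside, world axes, zero at the start; "moment": the same for the moment, N m; "grip_width": finger opening in m.
Only numpy, scipy, OpenCV 4.12 (cv2) and the standard library are available. Lean on these libraries where they do the work, as an engineer would, in place of code of your own. Each camera call takes 0.05 s, during which the arm holds its last target. There are 200 camera calls.

## Working session

There is one attempt and no reset: what is moved stays moved. The work goes in short steps, Python scripts to look and compute and a tool call to move; the robot and the scene stay as the last step left them, time stands still between calls to the robot, and variables do not carry over. Pictures are saved under pics/ and viewed, about 8 in all and at most 12, crops included, and the job is handed in when it is done.

Besides the shell and the picture viewer there is one more tool, called after "Call:" as name([rows], argument=value, ...), one row to a line, values as JSON. apply_moves: Moves the arm, as the interface text tells. Its arguments: {"type":"object","properties":{"series":{"type":"array"},"newtons":{"type":"number"}},"required":["series"]}

```bash
mkdir -p pics
python3 - <<'E'
from rig import robot
import cv2,numpy as np
o=robot.get_obs();print(o)
for n in("scene","top"):
    p=robot.camera_params(n);print(n,p)
    cv2.imwrite(f"pics/{n}0.png",robot.camera(n)[:,:,::-1])
E
```

```text
{'time': 0.0, 'q': array([-1.38443315e+00,  5.28460336e-01,  1.43388571e+00, -5.84880622e-05,
        1.18139481e+00, -1.78489908e-01]), 'joint_velocities': array([ 3.41604572e-04, -1.46902099e-03, -5.64856312e-04,  3.35387103e-04,
       -2.97214612e-03, -1.44298208e-05]), 'joint_torque': array([ 1.57083291e-04, -4.40043247e+01, -1.76588291e+01,  6.32371707e-02,
        5.81593614e-02, -1.61073958e-04]), 'position': array([ 0.22289698, -0.58316746,  0.24058045]), 'tool_rot': array([ 9.83403787e-01,  1.81427222e-01, -3.12708969e-05, -1.07398579e-03]), 'ft_force': array([0.88413315, 0.40368672, 0.34912125]), 'moment': array([-0.01625013,  0.01348834, -0.01669261]), 'grip_width': 0.08686133514389734}
scene {'mtx': array([[535.25785213,   0.        , 313.3685374 ],
       [  0.        , 535.25785213, 242.57271876],
       [  0.        ,   0.        ,   1.        ]]), 'origin': array([1.2412754 , 0.66389364, 0.77019906]), 'rotation': array([ 0.33610878,  0.8166903 , -0.43105779, -0.1850325 ])}
top {'mtx': array([[587.2460997 ,   0.        , 316.46555655],
       [  0.        , 587.2460997 , 238.40666074],
       [  0.        ,   0.        ,   1.        ]]), 'origin': array([0.46627355, 0.02079315, 1.2082164 ]), 'rotation': array([ 0.71501971, -0.69779888,  0.03138666, -0.0289556 ])}
```

View pics/scene0.png

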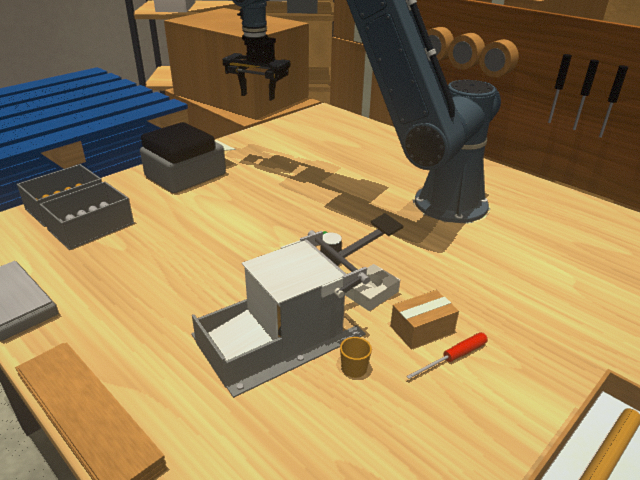

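View pics/top0.png

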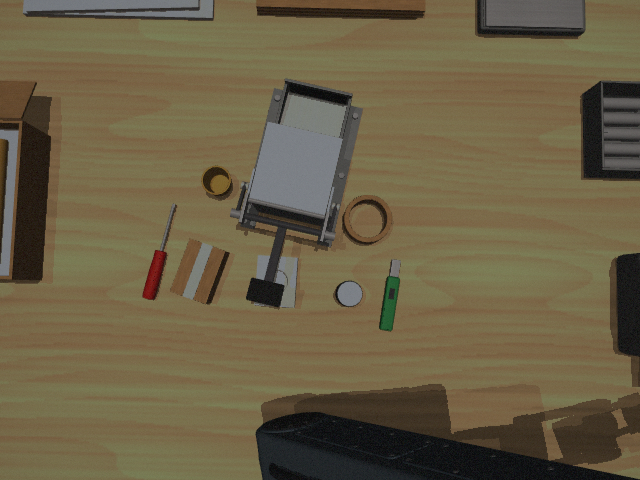

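The scene view shows the dispenser with its lid shut and the black pad near (387,223). In the top view the pad is near (266,291), with its arm running to the pivot near (283,228). The lid is the light quad from (265,124) to (333,217).

```bash
cat > h.py <<'E'
from rig import robot
import cv2,numpy as np
from scipy.spatial.transform import Rotation as R
def ray(n,uv):
    p=robot.camera_params(n);d=np.linalg.inv(p['mtx'])@[uv[0],uv[1],1];return p['origin'],R.from_quat(p['rotation']).apply(d)
def onz(n,uv,z):
    o,d=ray(n,uv);return o+d*(z-o[2])/d[2]
def tri(a,b):
    (o,d),(p,e)=a,b;A=np.c_[d,-e];s=np.linalg.lstsq(A,p-o,rcond=None)[0];x,y=o+s[0]*d,p+s[1]*e
    return (x+y)/2,np.linalg.norm(x-y)
def proj(n,X):
    p=robot.camera_params(n);c=R.from_quat(p['rotation']).inv().apply(np.array(X)-p['origin']);u=p['mtx']@c;return u[:2]/u[2]
def dark(img,box,t=60):
    x0,y0,x1,y1=box;m=np.zeros(img.shape[:2],np.uint8);m[y0:y1,x0:x1]=(img[y0:y1,x0:x1].max(2)<t)*255
    m=cv2.morphologyEx(m,cv2.MORPH_OPEN,np.ones((9,9)) if x1-x0>30 else np.ones((3,3)))
    c=max(cv2.findContours(m,0,2)[0],key=cv2.contourArea);return cv2.minAreaRect(c),cv2.contourArea(c),c
E
python3 - <<'E'
from h import *
t=cv2.imread('pics/top0.png');s=cv2.imread('pics/scene0.png')
for n,im,b in(("top",t,(235,265,300,318)),("scene",s,(360,200,410,245))):
    for th in(45,60,75):
        r,a,c=dark(im,b,th);print(n,th,r,a,cv2.boxPoints(r).round(1).tolist())
    if n=="top":rt=r
    else:rs=r
print(tri(ray("top",rt[0]),ray("scene",rs[0])))
print("pad onz .181",onz("top",rt[0],.181),[onz("top",q,.181).round(4).tolist() for q in cv2.boxPoints(rt)])
# lid corners
g=cv2.cvtColor(t,cv2.COLOR_BGR2HSV);m=((g[...,1]<40)&(g[...,2]>135)).astype(np.uint8)*255
m[:100]=0;m[225:]=0;m[:,:235]=0;m[:,360:]=0
m=cv2.morphologyEx(m,cv2.MORPH_OPEN,np.ones((5,5)))
c=max(cv2.findContours(m,0,2)[0],key=cv2.contourArea);r=cv2.minAreaRect(c);print(r,cv2.contourArea(c))
print([onz("top",q,.153).round(4).tolist() for q in cv2.boxPoints(r)])
tr=cv2.resize(t[70:320,190:400],None,fx=3*.79,fy=3*.79,interpolation=2);sr=cv2.resize(s[190:400,180:480],None,fx=2.6,fy=2.6,interpolation=2)[:592,:300*2]
cv2.imwrite('pics/topc.png',tr)
E
```

```text
top 45 ((264.7176208496094, 291.77056884765625), (34.2750129699707, 23.320026397705078), 12.52880859375) 699.5 [[245.5, 299.3999938964844], [250.5, 276.70001220703125], [284.0, 284.1000061035156], [278.8999938964844, 306.8999938964844]]
top 60 ((264.9646911621094, 291.1588439941406), (34.491943359375, 24.838539123535156), 12.52880859375) 726.0 [[245.39999389648438, 299.5], [250.8000030517578, 275.29998779296875], [284.5, 282.79998779296875], [279.1000061035156, 307.0]]
top 75 ((265.0, 290.0), (30.0, 34.0), 90.0) 784.5 [[248.0, 275.0], [282.0, 275.0], [282.0, 305.0], [248.0, 305.0]]Traceback (most recent call last):
  File "<stdin>", line 5, in <module>
  File "h.py", line 16, in dark
    c=max(cv2.findContours(m,0,2)[0],key=cv2.contourArea);return cv2.minAreaRect(c),cv2.contourArea(c),c
ValueError: max() iterable argument is empty
```

```bash
sed -i 's/np.ones((9,9)) if x1-x0>30 else np.ones((3,3))/np.ones((k,k))/; s/t=60):/t=60,k=9):/' h.py
python3 - <<'E'
from h import *
t=cv2.imread('pics/top0.png');s=cv2.imread('pics/scene0.png')
rt,_,_=dark(t,(235,265,300,318),60)
for th in(45,60,75):
  for k in (3,5):
    try: r,a,c=dark(s,(365,203,410,245),th,k);print(th,k,r,a,cv2.boxPoints(r).round(1).tolist(),tri(ray("top",rt[0]),ray("scene",r[0])))
    except ValueError: print(th,k,'none')
print("pad onz .181",onz("top",rt[0],.181),[onz("top",q,.181).round(4).tolist() for q in cv2.boxPoints(rt)])
g=cv2.cvtColor(t,cv2.COLOR_BGR2HSV)
print(g[170,300],g[110,310],g[170,200])
m=((g[...,1]<40)&(g[...,2]>135)).astype(np.uint8)*255
m[:100]=0;m[225:]=0;m[:,:235]=0;m[:,360:]=0
m=cv2.morphologyEx(m,cv2.MORPH_OPEN,np.ones((5,5)))
c=max(cv2.findContours(m,0,2)[0],key=cv2.contourArea);r=cv2.minAreaRect(c);print(r,cv2.contourArea(c))
print([(q.round().tolist(),onz("top",q,.153).round(4).tolist()) for q in cv2.boxPoints(r)])
cv2.imwrite('pics/topc.png',cv2.resize(t[70:320,190:400],None,fx=2.37,fy=2.37,interpolation=2))
E
```

```text
45 3 none
45 5 none
60 3 ((400.0, 227.0), (2.0, 2.0), 90.0) 4.0 [[399.0, 226.0], [401.0, 226.0], [401.0, 228.0], [399.0, 228.0]] (array([0.45039206, 0.11931746, 0.17373768]), np.float64(0.03192640236432681))
60 5 none
75 3 ((386.30767822265625, 224.5384521484375), (28.844411849975586, 17.19570541381836), 33.6900634765625) 359.5 [[369.5, 223.6999969482422], [379.1000061035156, 209.39999389648438], [403.1000061035156, 225.39999389648438], [393.5, 239.6999969482422]] (array([0.45872599, 0.10745157, 0.17750164]), np.float64(0.00353366053393623))
75 5 ((386.1922912597656, 224.46151733398438), (28.567060470581055, 17.19570541381836), 33.690067291259766) 348.5 [[369.5, 223.6999969482422], [379.1000061035156, 209.39999389648438], [402.79998779296875, 225.1999969482422], [393.29998779296875, 239.5]] (array([0.45880077, 0.10734109, 0.1776711 ]), np.float64(0.0032914466612686028))
pad onz .181 [0.45982803 0.1057586  0.181     ] [[0.4445, 0.1392, 0.181], [0.4868, 0.1313, 0.181], [0.4752, 0.0722, 0.181], [0.433, 0.0803, 0.181]]
[105  15 132] [ 43  15 123] [ 20  99 124]Traceback (most recent call last):
  File "<stdin>", line 14, in <module>
ValueError: max() iterable argument is empty
```

Run:
```python
from h import *
t=cv2.imread('pics/top0.png')
g=cv2.cvtColor(cv2.medianBlur(t,3),cv2.COLOR_BGR2HSV)
m=((g[...,0]>85)&(g[...,1]<60)&(g[...,2]>112)).astype(np.uint8)*255
m[:100]=0;m[225:]=0;m[:,:235]=0;m[:,360:]=0
m=cv2.morphologyEx(m,cv2.MORPH_OPEN,np.ones((5,5)))
c=max(cv2.findContours(m,0,2)[0],key=cv2.contourArea);r=cv2.minAreaRect(c);print(r,cv2.contourArea(c))
P=[onz("top",q,.153) for q in cv2.boxPoints(r)]
print([(q.round().tolist(),p.round(4).tolist()) for q,p in zip(cv2.boxPoints(r),P)])
pad=np.array([.4598,.1058]);lc=np.mean(P,0)[:2];v=lc-pad;print("lid c",lc,"dist pad-lid",np.linalg.norm(v),"yaw",np.degrees(np.arctan2(v[1],v[0])))
for n,uv,z in(("can",(349,293),.07),("foam",(277,281),.035),("carton",(200,271),.06)):print(n,onz("top",uv,z).round(3))
cv2.imwrite('pics/topc.png',cv2.resize(t[70:320,190:400],None,fx=2.37,fy=2.37,interpolation=2))
o=robot.get_obs();M=R.from_quat(o['tool_rot']).as_matrix();print(M.round(3))
```

```text
((296.3444519042969, 167.99302673339844), (81.66527557373047, 78.21150207519531), 12.87500286102295) 5935.0
[([248.0, 197.0], [0.6289, 0.1445, 0.153]), ([265.0, 121.0], [0.7708, 0.1174, 0.153]), ([345.0, 139.0], [0.7405, -0.0293, 0.153]), ([327.0, 215.0], [0.5992, -0.0006, 0.153])]
lid c [0.68483905 0.0580131 ] dist pad-lid 0.23005686385209034 yaw -11.988640653298273
can [ 0.46  -0.047  0.07 ]
foam [0.48  0.095 0.035]
carton [0.495 0.244 0.06 ]
[[ 0.934  0.357 -0.   ]
 [ 0.357 -0.934  0.002]
 [ 0.    -0.002 -1.   ]]
```

View pics/topc.png

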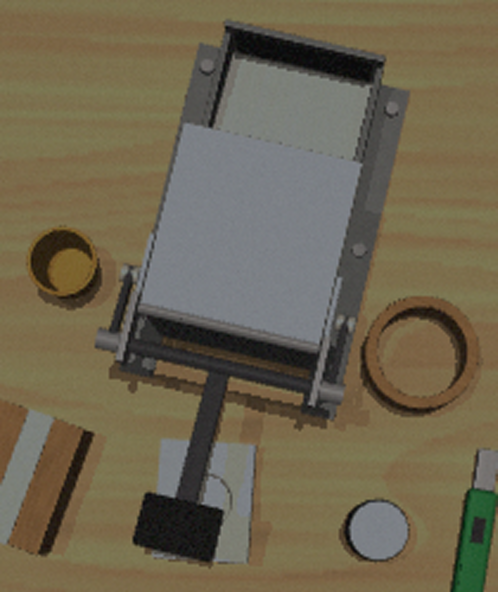

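The crop confirms the pad above the foam. Lid and pad agree: the yaw is about -12°, they are 230 mm apart, and the pad measures 43x60 mm at about (0.460, 0.106, 0.18). I'm moving now, fingers shut, swinging wide of the base and turning the jaws to lie across the dispenser.

Call:
apply_moves([
  [3.7,-1.7,0,0,0,5,0],
  [7.4,-3.4,0,0,0,10,0],
  [11.1,-5.1,0,0,0,15,0],
  [14.8,-6.8,0,0,0,20,0],
  [18.5,-8.5,0,0,0,25,0],
], newtons=20)

```text
time: 0.52
position: [0.3662, -0.4367, 0.2411]
tool_rot: [0.999, -0.038, -0.0, -0.0]
ft_force: [-0.1, -1.4, 0.2]
grip_width: 0.0615
```

Call:
apply_moves([
  [0.4,-4,0,0,0,1.5,0],
  [0.8,-8,0,0,0,3,0],
  [1.2,-12,0,0,0,4.5,0],
  [1.6,-16,0,0,0,6,0],
  [2,-20,0,0,0,7.5,0],
])

```text
time: 0.93
position: [0.3995, -0.2383, 0.2413]
tool_rot: [0.995, -0.102, -0.0, -0.0]
ft_force: [1.6, -0.2, 0.4]
grip_width: 0.0284
```

Call:
apply_moves([
  [-0.1,-3.9,0,0,0,0,0],
  [-0.3,-7.8,0,0,0,0,0],
  [-0.4,-11.7,0,0,0,0,0],
  [-0.5,-15.6,0,0,0,0,0],
  [-0.6,-19.5,0,0,0,0,0],
])

```text
time: 1.35
position: [0.4328, -0.0462, 0.2415]
tool_rot: [0.995, -0.101, -0.0, -0.0]
ft_force: [1.5, 0.1, -0.1]
grip_width: 0.0014
```

Call:
apply_moves([
  [-0.1,-3.9,0,0,0,0,0],
  [-0.2,-7.8,0,0,0,0,0],
  [-0.4,-11.7,0,0,0,0,0],
  [-0.5,-15.6,0,0,0,0,0],
  [-0.5,-15.6,0,0,0,0,0],
])

```text
time: 1.77
position: [0.4598, 0.1116, 0.2416]
tool_rot: [0.995, -0.098, 0.0, -0.001]
ft_force: [-0.2, -0.2, 0.4]
grip_width: 0.0005
```

Run:
```python
from h import *
o=robot.get_obs();print(o['time'],o['position'],o['ft_force'],o['grip_width'],o['q'].round(3))
M=R.from_quat(o['tool_rot']).as_matrix();print(M.round(3))
a=robot.camera("scene")[:,:,::-1]
b=robot.camera("top")[:,:,::-1]
a=cv2.resize(a[100:320,270:490],None,fx=2,fy=2,interpolation=2);b=cv2.resize(b[180:400,190:370],None,fx=2,fy=2,interpolation=2)
cv2.imwrite('pics/c2.png',np.hstack([a,b]))
print((np.array([.4598,.1058,.181+.019])-o['position'])@M)
```

```text
1.7667 [0.45981721 0.11158619 0.24157132] [-0.19487759 -0.23013877  0.38007558] 0.0004891339713782855 [-1.000e-03  3.240e-01  1.803e+00  3.000e-03  1.014e+00  1.764e+00]
[[ 0.981 -0.194  0.001]
 [-0.194 -0.981  0.003]
 [ 0.001 -0.003 -1.   ]]
[0.00107944 0.00580626 0.04155451]
```

View pics/c2.png

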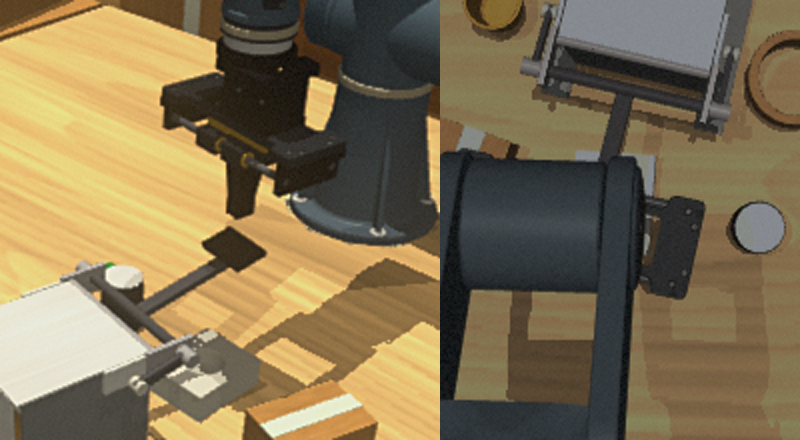

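The left half shows the shut fingertips above the pad and in line with it. The measured offset is about 6 mm in tool y, which I'm correcting while lowering to near contact.

Call:
apply_moves([
  [0.1,0.6,0.8,0,0,0,0],
  [0.1,0.6,1.6,0,0,0,0],
  [0.1,0.6,2.4,0,0,0,0],
  [0.1,0.6,3.2,0,0,0,0],
  [0.1,0.6,3.6,0,0,0,0],
])

```text
time: 2.28
position: [0.4585, 0.0985, 0.2039]
tool_rot: [0.995, -0.102, -0.001, 0.0]
ft_force: [-0.2, 0.0, -0.1]
grip_width: -0.0001
```

Call:
apply_moves([
  [0,0,0.2,0,0,0,0],
  [0,0,0.4,0,0,0,0],
  [0,0,0.6,0,0,0,0],
  [0,0,0.9,0,0,0,0],
  [0,0,1.2,0,0,0,0],
])

```text
time: 2.7
position: [0.4571, 0.0993, 0.1943]
tool_rot: [0.995, -0.101, -0.002, 0.001]
ft_force: [-6.3, -1.6, 11.9]
grip_width: 0.0004
```

Call:
apply_moves([
  [0,0,0.5,0,0,0,0],
  [0,0,1.1,0,0,0,0],
  [0,0,1.7,0,0,0,0],
  [0,0,2.3,0,0,0,0],
  [0,0,2.9,0,0,0,0],
])

```text
time: 3.12
position: [0.4543, 0.0999, 0.1646]
tool_rot: [0.995, -0.101, -0.005, 0.0]
ft_force: [-9.0, 0.2, 12.0]
grip_width: 0.0003
```

Call:
apply_moves([
  [0,0,0.4,0,0,0,0],
  [0,0,0.8,0,0,0,0],
  [0,0,1.1,0,0,0,0],
  [0,0,1.4,0,0,0,0],
  [0,0,1.6,0,0,0,0],
])

```text
time: 3.53
position: [0.4553, 0.0998, 0.1484]
tool_rot: [0.995, -0.101, -0.004, 0.0]
ft_force: [-6.4, -0.9, 7.8]
grip_width: 0.0006
```

Call:
apply_moves([
  [0,0,0.1,0,0,0,0],
  [0,0,0.2,0,0,0,0],
  [0,0,0.3,0,0,0,0],
  [0,0,0.4,0,0,0,0],
  [0,0,0.4,0,0,0,0],
])

```text
time: 3.95
position: [0.4558, 0.0997, 0.1448]
tool_rot: [0.995, -0.101, -0.004, 0.0]
ft_force: [-5.9, 0.1, 9.0]
grip_width: 0.0004
```

Call:
apply_moves([
  [0,0,0.1,0,0,0,0],
  [0,0,0.1,0,0,0,0],
  [0,0,0.2,0,0,0,0],
  [0,0,0.2,0,0,0,0],
  [0,0,0.2,0,0,0,0],
])

```text
time: 4.37
position: [0.4558, 0.0997, 0.1443]
tool_rot: [0.995, -0.101, -0.003, 0.0]
ft_force: [-8.9, -0.4, 22.9]
grip_width: 0.0003
```

The force climbed to 23 N while z stayed at 0.144, as expected at the stop. I'll hold there and look.

Call:
apply_moves([
  [0,0,0,0,0,0,0],
  [0,0,0,0,0,0,0],
  [0,0,0,0,0,0,0],
  [0,0,0,0,0,0,0],
  [0,0,0,0,0,0,0],
])

```text
time: 4.78
position: [0.4558, 0.0997, 0.1443]
tool_rot: [0.995, -0.101, -0.003, 0.0]
ft_force: [-9.7, -0.4, 22.9]
grip_width: 0.0003
```

Call:
apply_moves([
  [0,0,0,0,0,0,0],
  [0,0,0,0,0,0,0],
  [0,0,0,0,0,0,0],
  [0,0,0,0,0,0,0],
  [0,0,0,0,0,0,0],
])

```text
time: 5.2
position: [0.4559, 0.0997, 0.1444]
tool_rot: [0.995, -0.101, -0.003, 0.0]
ft_force: [-9.1, -0.7, 23.2]
grip_width: 0.0003
```

Run:
```python
from h import *
a=robot.camera("scene")[:,:,::-1]
b=robot.camera("top")[:,:,::-1]
a=cv2.resize(a[190:410,180:400],None,fx=2,fy=2,interpolation=2);b=cv2.resize(b[70:290,190:370],None,fx=2,fy=2,interpolation=2)
cv2.imwrite('pics/c3.png',np.hstack([a,b]))
o=robot.get_obs();print(o['time'],o['position'],o['ft_force'])
yaw=np.radians(-11.7);O=np.array([.683,.060,0])
for n in("scene","top"):print(n,proj(n,O+R.from_euler('z',yaw).apply([.165,0,.04])))
```

```text
5.3 [0.45581594 0.09967809 0.14433258] [-9.51756043 -1.16043599 21.86948373]
scene [217.86942626 345.03260731]
top [315.57054984 102.22244483]
```

View pics/c3.png

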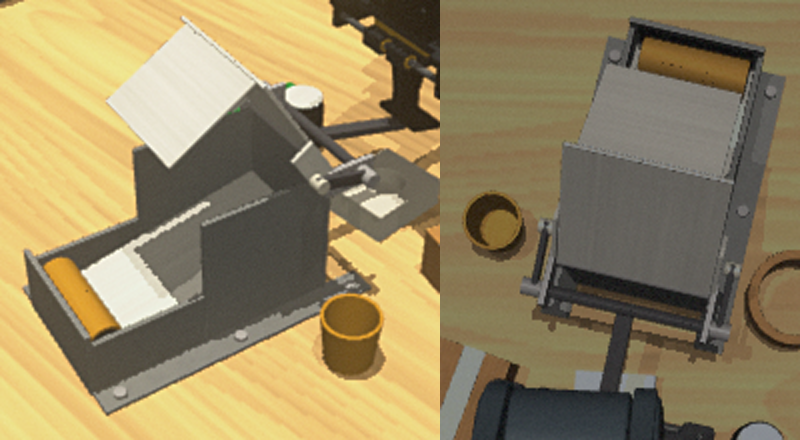

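The picture shows the lid standing open at about 57° and the brass tube lying against the tray's end wall, where it was predicted. Now I'm easing up at about 36 mm/s.

Call:
apply_moves([
  [0,0,-0.2,0,0,0,0],
  [0,0,-0.4,0,0,0,0],
  [0,0,-0.7,0,0,0,0],
  [0,0,-1.0,0,0,0,0],
  [0,0,-1.3,0,0,0,0],
])

```text
time: 5.72
position: [0.4562, 0.0998, 0.1556]
tool_rot: [0.995, -0.101, -0.003, 0.0]
ft_force: [-5.3, 0.8, 6.0]
grip_width: 0.0006
```

Call:
apply_moves([
  [0,0,-0.3,0,0,0,0],
  [0,0,-0.6,0,0,0,0],
  [0,0,-0.9,0,0,0,0],
  [0,0,-1.2,0,0,0,0],
  [0,0,-1.5,0,0,0,0],
])

```text
time: 6.13
position: [0.4561, 0.0999, 0.1707]
tool_rot: [0.995, -0.101, -0.003, 0.0]
ft_force: [-6.5, 0.0, 8.0]
grip_width: 0.0005
```

Call:
apply_moves([
  [0,0,-0.3,0,0,0,0],
  [0,0,-0.6,0,0,0,0],
  [0,0,-0.9,0,0,0,0],
  [0,0,-1.2,0,0,0,0],
  [0,0,-1.5,0,0,0,0],
])

```text
time: 6.55
position: [0.4577, 0.0996, 0.1862]
tool_rot: [0.995, -0.101, -0.002, 0.0]
ft_force: [-4.6, -0.2, 7.8]
grip_width: 0.0005
```

Call:
apply_moves([
  [0,0,-0.2,0,0,0,0],
  [0,0,-0.4,0,0,0,0],
  [0,0,-0.6,0,0,0,0],
  [0,0,-0.8,0,0,0,0],
  [0,0,-1.0,0,0,0,0],
])

```text
time: 6.97
position: [0.4597, 0.0992, 0.1967]
tool_rot: [0.995, -0.101, 0.001, 0.0]
ft_force: [-1.1, -1.5, 7.6]
grip_width: 0.0007
```

Call:
apply_moves([
  [0,0,-0.2,0,0,0,0],
  [0,0,-0.4,0,0,0,0],
  [0,0,-0.6,0,0,0,0],
  [0,0,-0.8,0,0,0,0],
  [0,0,-1.0,0,0,0,0],
])

```text
time: 7.38
position: [0.4596, 0.0996, 0.2057]
tool_rot: [0.995, -0.101, 0.0, -0.0]
ft_force: [0.2, 0.7, -0.2]
grip_width: 0.0001
```

Contact is lost at a soft, closed height. Next I'll retreat upward, then to the right, so the cameras can see.

Call:
apply_moves([
  [0,0,-1,0,0,0,0],
  [0,0,-3,0,0,0,0],
  [0,0,-6,0,0,0,0],
  [0,0,-9,0,0,0,0],
  [0,0,-11,0,0,0,0],
])

```text
time: 7.8
position: [0.4601, 0.0997, 0.3179]
tool_rot: [0.995, -0.101, 0.001, -0.0]
ft_force: [0.6, -0.5, -0.5]
grip_width: 0.0002
```

Call:
apply_moves([
  [0,4,0,0,0,0,0],
  [0,8,0,0,0,0,0],
  [0,12,0,0,0,0,0],
  [0,16,0,0,0,0,0],
  [0,20,0,0,0,0,0],
])

```text
time: 8.22
position: [0.4184, -0.0976, 0.3156]
tool_rot: [0.995, -0.101, 0.0, -0.0]
ft_force: [0.5, -0.7, -0.1]
grip_width: 0.0002
```

Call:
apply_moves([
  [0,4,0,0,0,0,0],
  [0,8,0,0,0,0,0],
  [0,12,0,0,0,0,0],
  [0,14,0,0,0,0,0],
  [0,14,0,0,0,0,0],
])

```text
time: 8.63
position: [0.3907, -0.238, 0.3155]
tool_rot: [0.995, -0.104, 0.0, 0.001]
ft_force: [0.9, -0.6, -0.1]
grip_width: 0.0007
```

Run:
```python
from h import *
a=robot.camera("scene")[:,:,::-1]
b=robot.camera("top")[:,:,::-1]
t0=cv2.imread('pics/top0.png');rt,_,_=dark(b,(235,265,300,318),60);print("pad",rt,dark(t0,(235,265,300,318),60)[0])
d=cv2.absdiff(cv2.medianBlur(b,5),cv2.medianBlur(t0,5)).max(2);d[330:]=0
n,_,st,_=cv2.connectedComponentsWithStats((d>30).astype(np.uint8));print([s.tolist() for s in st[1:] if s[4]>15])
o=robot.get_obs();print(o['time'],o['position'],o['ft_force'],abs(o['joint_velocities']).max())
a=cv2.resize(a[190:410,180:490],None,fx=1.4,fy=1.4,interpolation=2);b=cv2.resize(b[70:324,130:410],None,fx=1.2,fy=308/254,interpolation=2)
cv2.imwrite('pics/c4.png',np.hstack([a,b[:a.shape[0]]]))
```

```text
pad ((264.9747314453125, 291.1094970703125), (34.47846221923828, 24.809499740600586), 12.994616508483887) ((264.9646911621094, 291.1588439941406), (34.491943359375, 24.838539123535156), 12.52880859375)
[[288, 88, 58, 33, 1254], [384, 302, 196, 28, 3112]]
8.7333 [ 0.39060109 -0.23373463  0.31513201] [-0.14664911  0.45724497 -0.5176159 ] 0.040726052882742815
```

View pics/c4.png

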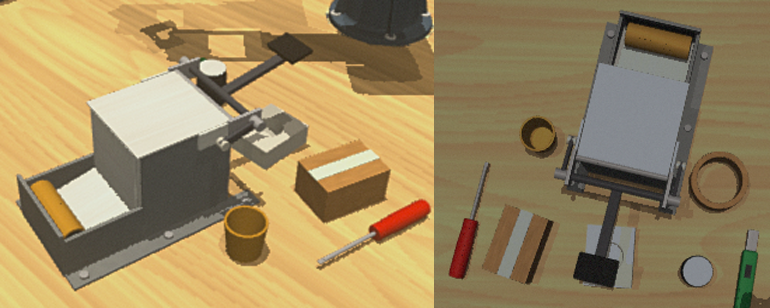

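The lid is shut, and the pad is within 0.1 px of where it started. The tube is in the tray at its end wall, and no bystander has moved. The only differences from the first picture are the tube and the arm. I'm letting the arm settle before handing in.

Call:
apply_moves([
  [0,0,0,0,0,0,0],
  [0,0,0,0,0,0,0],
  [0,0,0,0,0,0,0],
  [0,0,0,0,0,0,0],
  [0,0,0,0,0,0,0],
])

```text
time: 9.15
position: [0.3912, -0.2327, 0.3156]
tool_rot: [0.995, -0.1, 0.0, 0.0]
ft_force: [0.2, -0.9, 0.4]
grip_width: 0.0006
```

```bash
python3 -c "
from rig import robot
print(robot.get_obs()['time'],robot.hand_in())"
```

```text
the job is handed in; nothing more can be done
9.15 None
```

I pressed the lever pad down to its stop with the closed fingertips and held it there for about 1 s. I then eased it back up at about 25–35 mm/s, moved clear, and handed the job in at 9.15 s.

- **At the stop:** the force rose to about 23 N while the tool stayed at 0.144 m. The picture there showed the lid fully up and the tube against the tray's end wall.
- **Closing:** the fingers stayed in contact with about 8 N on them until the pad was nearly back at its rest height, so the lid came down softly.
- **After retreat:** the lid was shut and the pad was within 0.1 px of its starting place in the top view. The only differences from the first top picture were the tube and the arm with its shadow. The force on the tool was about zero.
- **Small disagreement:** the fingers landed about 6–7 mm to one side of the pad's centre. That is well inside its 60 mm width, so I did not correct it.

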